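# Set a parts jig to its gauge mark with the thumbwheel

## Robot

A 7-joint arm with a two-finger parallel gripper is mounted at the origin on a cart in front of the work surface, level with it; the furniture and walls round the work are solid. World frame = base frame: x ahead of the robot, y to its left, z up, the work surface at z = 0. Lengths are in m, angles in rad, forces in N, time in s.
With the tool pointing down it reaches from about 0.35 to 0.9 m from the base axis. Payload 8.1 kg.
Tool frame: the origin (TCP) lies at the very end of the fingers, on their centre line; the grasp point (between the pads) lies 19 mm behind it (arm.tcp_to_grasp is the distance from the TCP to the grasp point, in m); z points along the fingers, y is the line along which they close (so a half turn about z gives the same grasp; the last joint's range is limited). The gripper opens to 92 mm and grips with 3 to 60 N. Pads are 19 mm wide; open, the fingers measure 130 mm over their backs; the gripper's body (75 mm by 190 mm) begins 47 mm behind the grasp point.
Start: joints at [1.122, 0.434, 0.025, 1.573, -0.012, 1.134, -0.075], TCP at [0.212, -0.588, 0.227] pointing down, gripper open.
Joint ranges: [-2.62, 2.62], [-0.44, 2.09], [-1.27, 1.32], [0.08, 2.57], [-1.32, 4.46], [0.12, 2], [-2.74, 2.74]. Speed limits (rad/s): [2.22, 2.22, 3.01, 3.01, 3.14, 3.14, 3.14].

## Interface

Orientations are given as a rotation vector (axis times angle).
In Python, from cell import arm gives the robot as it stands.
- The arm moves only by the shell command python3 nudge.py 'ROWS' [FORCE]. ROWS is a JSON object whose key "moves" holds a list of rows, 1 to 10 of them, each of 5 numbers: dx, dy, dz in shares of the most that a row can go, 1 being 50 mm, then a turn about the tool's z in normalised numbers (1 is 2 rad), then the opening from 0.0 (shut) to 1.0 (fully open); each row shifts and turns the commanded pose from where the row before left it, along the tool's axes as they then stand; what a row does not reach is not made up. A row lasts 1/10 s, in which the tool goes at most 0.05 m and 0.15 rad, less where a joint would pass 70% of its speed; a pose out of reach is approached as far as the arm can. The fingers move at their own pace and stop on an object; FORCE is the grip in N (left out, the last holds). Time passes only in rows, so rows that do not move let the fingers close. It prints the time, the measured TCP pose, the force, the opening and the grip force at its end. No shift or turn number may pass 1 either way. Input that does not fit is refused with a message, and nothing moves.
- arm.observe(): the state, without advancing time (a new reading comes with each control period).
- arm.get_image(name): name is "side" or "top"; returns a dict with "image" (384x512x3 uint8, blue, green, red), "fx", "fy", "cx", "cy" (pixels), "cam_to_world" (4x4, takes a point from camera to world coordinates). Camera axes: x right, y down, z forward; pixel columns grow to the right and rows downward; lengths in m; the calibration is good to about 2 mm. A picture is of the moment at which its call begins. There is no depth.
- arm.sign_off(): hands the job in; it is judged then, once.
The state is a dict: "clock": time; "joints": joint angles; "dq": joint speeds; "joint_efforts": joint torques, N m; "position": TCP position; "ee_rot": TCP orientation; "force": force on the tool from outside, world axes, zero at the start; "ft_torque": the same for the moment, N m; "width": opening from 0.0 (shut) to 1.0 (fully open); "gripper_force": force on a finger pad.
Only numpy, scipy, OpenCV 4.12 (cv2) and the standard library are available. Lean on these libraries where they do the work, as an engineer would, in place of code of your own. Each camera call takes 0.05 s, during which the arm holds its last target. There are 200 camera calls.

## Task

Set the jig for the next part: rest a fingertip lightly on top of the knurled thumbwheel and roll it toward the near side of the jig, stroke after stroke, until the moving jaw's red pointer stands inside the green band of the gauge mark, then take the hand away. Work the jaw by the wheel only, without pressing hard; leave the jaw, the gauge mark and the things lying about alone, and do not pick anything up.

Things in the scene. Friction and masses are not known exactly. Their poses are not given: they have to be found in the camera images.
- jig: Fixed jig on the desk, aluminium plate 170 x 144 x 10 mm. Origin under its centre; x points away from its near side, z up. At y = -45 mm a blue housing 90 (x) x 44 (y) mm, top at z = 60 mm, with the thumbwheel in its slot. At y = +14 mm the fixed steel jaw (face at x = 62 mm) and the moving jaw, both 38 mm high at most. At y = +50 mm a white scale rail, top at z = 30 mm.
- wheel_top (a point): Top of the thumbwheel's rim at rest, midway across it: 76 mm over the desk, 16 mm over the housing. Axes as the jig's. Brass and dark knurled disc, 60 mm diameter, 24 mm wide, one white rib, axle along the jig's y. The axle is sprung: it gives 0.8 N/mm after a first 2 N, up to 5 mm. A fingertip pressed on it with 3 to 6 N drives it by friction; it stays where left.
- jaw: The moving jaw: steel block 16 x 50 x 22 mm with a red pointer on its +y side; its origin is inside the block's foot, 15 mm over the desk. It slides along the jig's +x toward the fixed jaw, by at most 40 mm; at the start it is fully open: gap 60 mm, pointer at jig x = -6 mm. It shares the wheel's sprung carriage and dips with it. Not to be pushed by hand.
- pointer (a point): Tip of the jaw's red pointer, a 2 mm wide needle over the white rail, 34 mm over the desk.
- band (a point): The pointer-side end of the green band, mid-length, 34 mm over the desk; axes as the jig's. The band is 6 mm long along x, on a 20 mm black saddle on the rail, locked 10 to 34 mm beyond the pointer's start (differs each start). Pointer and band differ only along the jig's x; the jaw is set when they meet.
- heat_sink: Loose finned aluminium heat sink, 30 x 50 x 20 mm, waiting on the jig plate behind the moving jaw; origin under its centre. Leave alone.
- marker: Loose black-capped marker pen, 13 x 133 x 14 mm, on the desk behind the jig; origin under its centre. Leave alone.
- wheel: The thumbwheel's knurled rim, a disc 60 mm in diameter and 24 mm wide. Origin on its axle at mid-width, 30 mm below wheel_top; it turns with the wheel about its y axis. Rolling the top of the rim toward the jig's near side (-x) closes the jaw, the other way opens it: 7 mm of jaw travel per rad, that is, per 30 mm of rim.

How it is judged:
On the way:
1. a fingertip rolls the wheel: touching it while the jaw has come 5 mm (contact force between the fingers and wheel above 0.5 N and x of pointer in the frame of jig above -0.001 m), for 0.1 s.
At the end, for the whole second after the job is handed in: The pointer's tip is within 3 mm of the middle of the green band (inside the 6 mm band) along the jig's x, the jaw at rest (x of pointer in the frame of band between -0.003 and 0.003 m and linear speed of jaw below 0.002 m/s); the robot touches nothing.
It fails at once if the jaw is pushed by the robot instead of the wheel (contact force between any of the arm, the fingers and jaw above 1 N).
It fails at once if the gauge mark is shifted by more than 2 mm (distance of band from where it was at the start of the episode above 0.002 m).
It fails at once if the wheel is pressed with more than 40 N (contact force between the fingers and wheel above 40 N).
It fails at once if a loose thing is moved by more than 15 mm or lifted (distance of any of heat_sink, marker from where it was at the start of the episode above 0.015 m).
It also fails if it takes over 61 s, if anything falls off the work surface, if the arm or the gripper's body presses on something with over 40 N, if the wrist force passes 120 N, or if a joint passes its speed limit or range.

## Working session

There is one attempt and no reset: what is moved stays moved. The work goes in short steps, Python scripts to look and compute and a shell command to move; the robot and the scene stay as the last step left them, time stands still between calls to the robot, and variables do not carry over. Pictures are saved under pics/ and viewed, at most 10 in all, crops included, and the job is handed in when it is done.

```bash
ls; mkdir -p pics; python3 - <<'E'
from cell import arm
import cv2,numpy as np
for n in("side","top"):
    d=arm.get_image(n);cv2.imwrite(f"pics/{n}0.png",d["image"]);print(n,d["fx"],d["cx"],d["cy"],np.round(d["cam_to_world"],3).tolist())
print(arm.observe())
E
```

```text
cell.py
nudge.py
pics
side 482.00747369284124 254.22447267513823 195.8355643786136 [[-0.889, -0.255, 0.38, 0.224], [-0.457, 0.465, -0.758, 1.015], [0.017, -0.848, -0.53, 0.537], [0.0, 0.0, 0.0, 1.0]]
top 364.84691761270176 253.68327992607965 192.47077276060014 [[0.01, -0.995, 0.097, 0.451], [-1.0, -0.009, 0.002, 0.347], [-0.002, -0.097, -0.995, 0.931], [0.0, 0.0, 0.0, 1.0]]
{'clock': 0.1, 'joints': array([ 1.12236117,  0.43511363,  0.02496786,  1.57400829, -0.01156273,
        1.13404054, -0.07511647]), 'dq': array([ 0.00164189,  0.00185343,  0.0005538 , -0.00342744,  0.0014456 ,
        0.00065742,  0.0010911 ]), 'joint_efforts': array([ 4.07061365e-03, -6.69121456e+01,  9.88758914e-01, -3.15144932e+01,
       -6.03907532e-02,  3.74355423e-02,  1.15169355e-04]), 'position': array([ 0.21164376, -0.58757102,  0.22604722]), 'ee_rot': array([-3.09341177e+00, -5.40197660e-01,  6.29902354e-04]), 'force': array([-0.47505184,  0.17265805,  0.27603534]), 'ft_torque': array([0.00155895, 0.04124962, 0.01445441]), 'gripper_force': 0.0, 'width': 0.99776318156462}
```

View pics/side0.png

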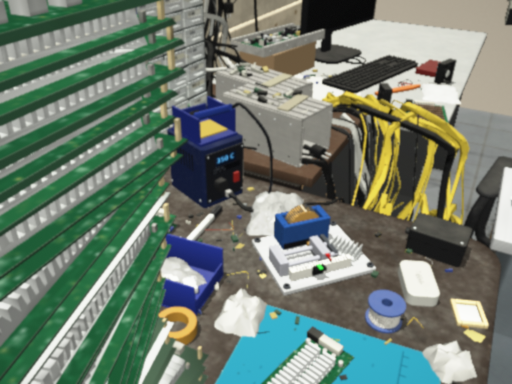

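View pics/top0.png

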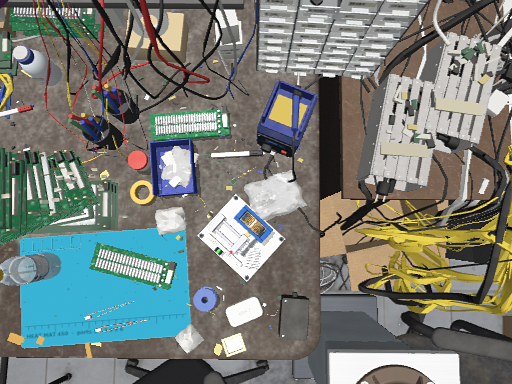

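The jig is at about (241,237) in the top view and (312,255) in the side view, turned obliquely. I'll zoom in on both.

```bash
python3 - <<'E'
import cv2,numpy as np
t=cv2.imread("pics/top0.png")[185:290,190:295];s=cv2.imread("pics/side0.png")[185:300,240:385]
a=cv2.resize(t,(400,400),interpolation=cv2.INTER_CUBIC);b=cv2.resize(s,None,fx=400/145,fy=400/145,interpolation=cv2.INTER_CUBIC)
b=cv2.copyMakeBorder(b,0,400-b.shape[0],0,0,0)
cv2.imwrite("pics/z0.png",np.hstack([a,b]))
E
```

```text
(no output)
```

View pics/z0.png

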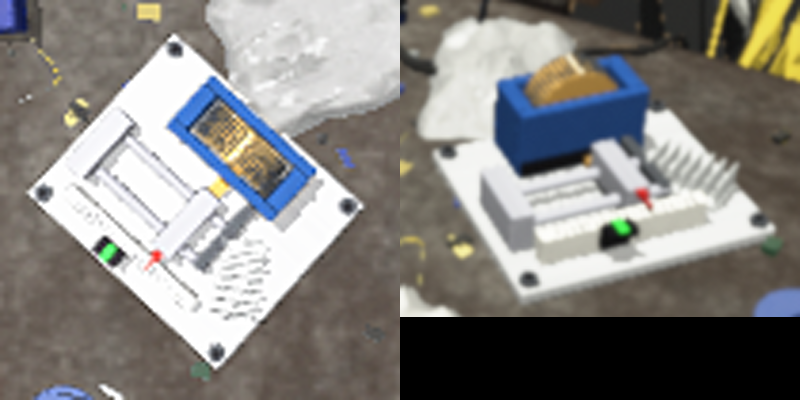

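```bash
cat >h.py <<'E'
import cv2,numpy as np
def ray(d,p,z):
    T=d["cam_to_world"];v=T[:3,:3]@[(p[0]-d["cx"])/d["fx"],(p[1]-d["cy"])/d["fy"],1]
    return T[:3,3]+v*(z-T[2,3])/v[2]
def proj(d,P):
    T=d["cam_to_world"];c=T[:3,:3].T@(np.array(P)-T[:3,3]);return np.array([d["cx"]+d["fx"]*c[0]/c[2],d["cy"]+d["fy"]*c[1]/c[2]])
def cen(d,kind,roi):
    im=cv2.cvtColor(d["image"],cv2.COLOR_BGR2HSV);h,s,v=[im[...,i].astype(int) for i in range(3)]
    m={"red":((h<8)|(h>172))&(s>150)&(v>100),"green":(abs(h-60)<14)&(s>150)&(v>120),"blue":(abs(h-109)<8)&(s>150)&(v>60)}[kind].astype(np.uint8)
    x0,y0,x1,y1=roi;k=np.zeros_like(m);k[y0:y1,x0:x1]=m[y0:y1,x0:x1]
    n,l,st,c=cv2.connectedComponentsWithStats(k);i=1+st[1:,4].argmax()
    return c[i],st[i],(l==i).astype(np.uint8)
E
python3 - <<'E'
from h import *;from cell import arm
t=arm.get_image("top");s=arm.get_image("side")
C=np.array([(172,33),(362,205),(217,370),(28,190)])/3.81+[190,185]
W=np.array([ray(t,c,.01) for c in C]);print(W.round(4))
print("sides",[np.linalg.norm(W[i]-W[(i+1)%4]).round(4) for i in range(4)])
O=W.mean(0)[:2];ex=(W[0]-W[1]+W[3]-W[2])[:2];a=np.arctan2(ex[1],ex[0]);print("plate",O,"yaw",a)
c,st,m=cen(t,"blue",(225,195,280,250));k=max(cv2.findContours(m,0,2)[0],key=cv2.contourArea)
r=cv2.minAreaRect(np.float32([ray(t,p[0],.06)[:2]*1000 for p in k]));print("housing top",r)
R=np.array([[np.cos(a),-np.sin(a)],[np.sin(a),np.cos(a)]])
print("expected housing",O+R@[0,-.045])
for k in("red","green"):
    for n,d,roi in(("top",t,(205,235,245,260)),("side",s,(300,240,345,285))):
        c,st,_=cen(d,k,roi);p=ray(d,c,.034);print(k,n,c,st[4],p.round(4),"jig",(R.T@(p[:2]-O)).round(4))
wt=np.r_[O+R@[0,-.045],.076];print(wt,"px",proj(t,wt),proj(s,wt))
for P in[(.085,.072),(.085,-.072),(-.085,.072),(-.085,-.072)]:print("side corner",proj(s,np.r_[O+R@P,.01]))
E
```

```text
[[0.5377 0.3964 0.01  ]
 [0.4253 0.2698 0.01  ]
 [0.3179 0.3639 0.01  ]
 [0.4329 0.4897 0.01  ]]
sides [np.float64(0.1693), np.float64(0.1428), np.float64(0.1704), np.float64(0.1402)]
plate [0.42844941 0.37996861] yaw 0.8372858009610578
housing top ((462.3359069824219, 350.59661865234375), (87.31355285644531, 41.56690216064453), 48.29415512084961)
expected housing [0.4618767  0.34984195]
red top [230.5 251.5] 4 [0.394  0.4044 0.034 ] jig [-0.0049  0.0419]
red side [327.55555556 255.22222222] 9 [0.394  0.4016 0.034 ] jig [-0.007   0.0401]
green top [218.28571429 250.28571429] 7 [0.3967 0.4341 0.034 ] jig [0.0189 0.0599]
green side [320.0952381  267.38095238] 21 [0.394  0.4364 0.034 ] jig [0.0188 0.0634]
[0.4618767  0.34984195 0.076     ] px [253.13473944 223.50558917] [303.13350651 207.98742352]
side corner [283.59129256 291.85944269]
side corner [251.46147492 239.32886454]
side corner [376.49652039 267.92454046]
side corner [334.73240299 221.33865733]
```

Plate, housing and pointer all check out against the given sizes. The jig yaw is 0.837, wheel_top is at about (0.462, 0.350, 0.076), and the pointer has to travel about 24.8 mm. I'll raise the arm, turn the tool so its x lies along the jig's x, close the fingers and go over.

The rows are not in the units I measure in: shifts go in shares of 50 mm and turns go in shares of 2 rad. I convert before sending: -0.02 m is -0.4, -0.123 rad is -0.0615.

```bash
python3 nudge.py '{"moves":[[0,0,-0.4,-0.0615,0],[0,0,-0.4,-0.0615,0],[0,0,-0.4,-0.0615,0],[0,0,-0.4,-0.0615,0],[0,0,0,0,0]]}'; python3 nudge.py '{"moves":[[0.814,-0.312,0,0,0],[0.814,-0.312,0,0,0],[0.814,-0.312,0,0,0],[0.814,-0.312,0,0,0],[0.814,-0.312,0,0,0],[0.814,-0.312,0,0,0]]}'
```

```text
clock: 0.7
position: [0.2122, -0.5892, 0.3095]
ee_rot: [2.864, 1.28, 0.0]
force: [-0.9, 0.7, -0.1]
width: 0.618
gripper_force: 0.0
clock: 1.3
position: [0.3057, -0.3419, 0.3059]
ee_rot: [-2.871, -1.273, 0.0]
force: [0.1, 0.6, 0.6]
width: 0.088
gripper_force: 0.0
```

In the tool's units: 0.0407 m is 0.814, -0.0156 m is -0.312.

```bash
python3 nudge.py '{"moves":[[0.814,-0.312,0,0,0],[0.814,-0.312,0,0,0],[0.814,-0.312,0,0,0],[0.814,-0.312,0,0,0],[0.814,-0.312,0,0,0],[0.814,-0.312,0,0,0]]}'; python3 nudge.py '{"moves":[[0.64,-0.42,0,0,0],[0.64,-0.42,0,0,0],[0.64,-0.42,0,0,0],[0.64,-0.42,0,0,0],[0.64,-0.42,0,0,0],[0.64,-0.42,0,0,0]]}';  python3 nudge.py '{"moves":[[0.64,-0.42,0.4,0,0],[0.64,-0.42,0.4,0,0],[0.64,-0.42,0.4,0,0],[0.64,-0.42,0.4,0,0],[0.64,-0.42,0.4,0,0],[0.64,-0.42,0,0,0],[0,0,0,0,0],[0,0,0,0,0]]}'
cat >>h.py <<'E'
def where(arm):
    from scipy.spatial.transform import Rotation as Ro
    o=arm.observe();R=Ro.from_rotvec(o["ee_rot"]).as_matrix();O=np.array([.4286,.3803]);a=.838
    J=np.array([[np.cos(a),np.sin(a)],[-np.sin(a),np.cos(a)]])
    print("t",o["clock"],"jig",(J@(o["position"][:2]-O)).round(4),"z",o["position"][2].round(4),"F",o["force"].round(1),"yaw",np.arctan2(R[1,0],R[0,0]).round(3),"toolz",R[:,2].round(3),"w",round(o["width"],3))
E
python3 -c "
from h import *;from cell import arm
where(arm)"
```

```text
clock: 1.9
position: [0.3994, -0.0981, 0.3061]
ee_rot: [-2.872, -1.273, 0.001]
force: [1.1, 0.1, -0.4]
width: 0.008
gripper_force: 0.0
clock: 2.5
position: [0.434, 0.1285, 0.306]
ee_rot: [-2.872, -1.273, 0.001]
force: [0.8, -0.8, -0.0]
width: 0.003
gripper_force: 0.0
clock: 3.3
position: [0.4683, 0.3548, 0.2055]
ee_rot: [-2.87, -1.278, 0.003]
force: [0.3, -0.7, -0.1]
width: 0.004
gripper_force: 0.0
t 3.3 jig [ 0.0076 -0.0466] z 0.2055 F [ 0.3 -0.7 -0.1] yaw 0.838 toolz [-0.002 -0.001 -1.   ] w 0.004
```

In the tool's units: 0.03 m is 0.6, -0.0015 m is -0.03.

```bash
python3 nudge.py '{"moves":[[0.02,-0.03,0.6,0,0],[0,0,0.6,0,0],[0,0,0.6,0,0],[0,0,0.4,0,0],[0,0,0.26,0,0],[0,0,0,0,0],[0,0,0,0,0]]}'; python3 -c "
from h import *;from cell import arm
where(arm)
d=arm.get_image('side');i=d['image'][150:300,240:385];import cv2;cv2.imwrite('pics/s1.png',cv2.resize(i,None,fx=4,fy=4,interpolation=2))"
```

```text
clock: 4.0
position: [0.4692, 0.3557, 0.0844]
ee_rot: [-2.871, -1.276, -0.001]
force: [0.5, 0.4, 0.7]
width: 0.004
gripper_force: 0.0
t 4.0 jig [ 0.0089 -0.0466] z 0.0844 F [0.5 0.4 0.7] yaw 0.837 toolz [ 0.001  0.    -1.   ] w 0.004
```

View pics/s1.png

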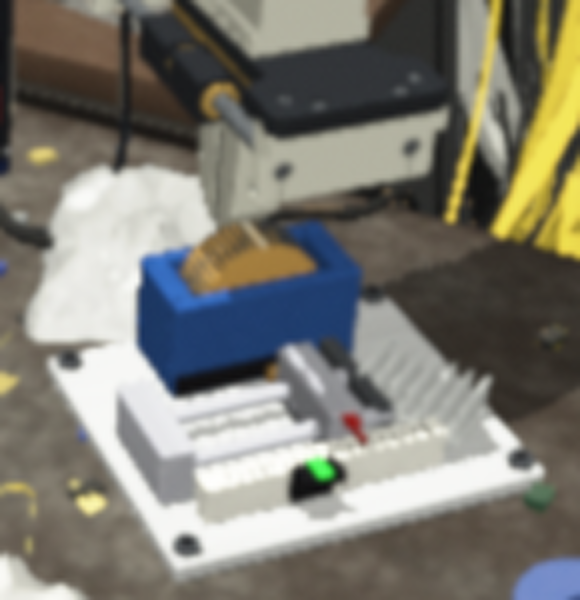

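The picture shows the gripper's pale block above the wheel (bottom edge around crop (240,215)), but where the fingertip ends isn't clear. I'll mark the expected TCP in both views.

```bash
python3 -c "
from h import *;from cell import arm
o=arm.observe();out=[]
for n,(a,b,w,h) in {'side':(190,50,200,250),'top':(150,150,200,250)}.items():
    d=arm.get_image(n);p=proj(d,o['position']);b=min(b,384-h);i=cv2.resize(d['image'][b:b+h,a:a+w],None,fx=2,fy=2,interpolation=2)
    q=((p-[a,b])*2).astype(int);print(n,p,q);cv2.drawMarker(i,[int(v) for v in q],(255,0,255),0,16,1);out.append(i)
cv2.imwrite('pics/b1.png',np.hstack(out))"
```

```text
side [298.09118546 204.3056399 ] [216 308]
top [250.44971231 220.17842924] [200 172]
```

View pics/b1.png

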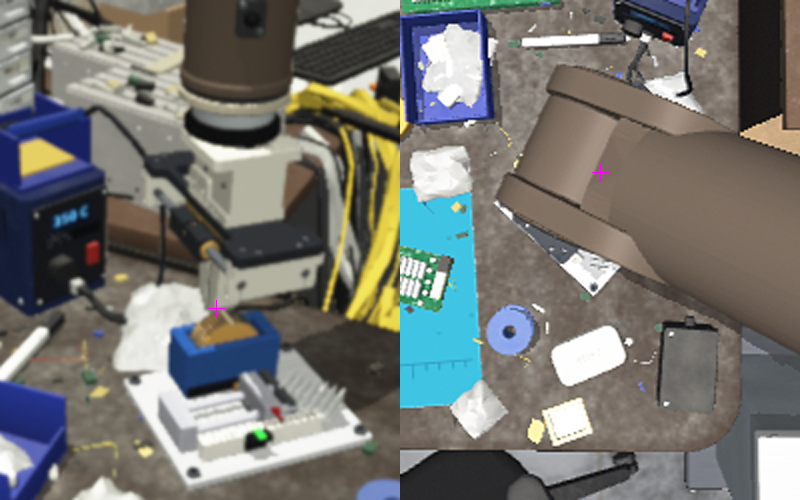

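The TCP marker lies on the fingertip just above the wheel, and the side camera still sees the pointer and the band. I'll press down gently.

In the tool's units: 0.004 m is 0.08, 0.003 m is 0.06.

```bash
for i in 1; do python3 nudge.py '{"moves":[[0,0,0.08,0,0],[0,0,0.06,0,0],[0,0,0,0,0],[0,0,0,0,0]]}'; done; python3 nudge.py '{"moves":[[0,0,0.03,0,0],[0,0,0,0,0],[0,0,0,0,0]]}';python3 nudge.py '{"moves":[[0,0,0.03,0,0],[0,0,0,0,0],[0,0,0,0,0]]}'
```

```text
clock: 4.55
position: [0.4687, 0.3559, 0.0766]
ee_rot: [2.87, 1.278, -0.0]
force: [-0.8, -0.1, 0.6]
width: 0.003
gripper_force: 0.0
clock: 4.85
position: [0.4688, 0.356, 0.0754]
ee_rot: [-2.87, -1.278, -0.0]
force: [0.3, -0.4, 2.9]
width: 0.001
gripper_force: 1.4
clock: 5.15
position: [0.4689, 0.3561, 0.0739]
ee_rot: [-2.87, -1.278, -0.001]
force: [-1.1, -0.3, 3.8]
width: -0.0
gripper_force: 2.0
```

In the tool's units: -0.004 m is -0.08, 0.001 m is 0.02.

```bash
cat >look.py <<'E'
from h import *;from cell import arm
where(arm);d=arm.get_image("side");O=np.array([.4286,.3803]);a=.838;J=np.array([[np.cos(a),np.sin(a)],[-np.sin(a),np.cos(a)]])
for k in("red","green"):
    c,st,_=cen(d,k,(285,235,350,290));print(k,c.round(2),st[4],"jig",(J@(ray(d,c,.034)[:2]-O)).round(4))
E
python3 nudge.py '{"moves":[[0,0,0.02,0,0],[-0.08,0,0,0,0],[-0.08,0,0,0,0],[-0.08,0,0,0,0],[-0.08,0,0,0,0],[-0.08,0,0,0,0],[0,0,0,0,0],[0,0,0,0,0]]}'; python3 look.py
```

```text
clock: 5.95
position: [0.455, 0.3405, 0.0725]
ee_rot: [2.869, 1.277, -0.002]
force: [-0.4, -0.5, 5.5]
width: -0.0
gripper_force: 2.5
t 5.95 jig [-0.012  -0.0462] z 0.0725 F [-0.4 -0.5  5.5] yaw 0.838 toolz [-0.001 -0.001 -1.   ] w -0.0
red [324.67 257.11] 9 jig [-0.0005  0.0427]
green [320.1  267.38] 21 jig [0.0185 0.0633]
```

In the tool's units: 0.022 m is 0.44, -0.01 m is -0.2.

```bash
S='x'; python3 nudge.py '{"moves":[[0,0,-0.2,0,0],[0,0,0,0,0],[0.44,0,0,0,0],[0,0,0.12,0,0],[0,0,0.08,0,0],[-0.11,0,0,0,0],[-0.11,0,0,0,0],[-0.11,0,0,0,0],[-0.11,0,0,0,0],[0,0,0,0,0]]}'; python3 look.py
```

```text
clock: 7.0
position: [0.4545, 0.34, 0.0728]
ee_rot: [2.869, 1.277, -0.002]
force: [-0.4, -0.9, 4.2]
width: 0.006
gripper_force: 2.4
t 7.0 jig [-0.0127 -0.0462] z 0.0728 F [-0.4 -0.9  4.2] yaw 0.838 toolz [-0.001 -0.001 -1.   ] w 0.006
red [321.12 257.88] 8 jig [0.0059 0.0425]
green [320.1  267.38] 21 jig [0.0185 0.0633]
```

In the tool's units: 0.022 m is 0.44, -0.01 m is -0.2.

```bash
python3 nudge.py '{"moves":[[0,0,-0.2,0,0],[0,0,0,0,0],[0.44,0,0,0,0],[0,0,0.12,0,0],[0,0,0.08,0,0],[-0.11,0,0,0,0],[-0.11,0,0,0,0],[-0.11,0,0,0,0],[-0.11,0,0,0,0],[0,0,0,0,0]]}'; python3 look.py
```

```text
clock: 8.05
position: [0.4545, 0.3399, 0.0728]
ee_rot: [2.869, 1.277, -0.002]
force: [-1.8, -1.4, 5.0]
width: 0.005
gripper_force: 2.4
t 8.05 jig [-0.0127 -0.0463] z 0.0728 F [-1.8 -1.4  5. ] yaw 0.838 toolz [-0.001 -0.001 -1.   ] w 0.005
red [318.14 258.71] 7 jig [0.0115 0.0428]
green [320.08 267.08] 24 jig [0.0182 0.0626]
```

In the tool's units: 0.022 m is 0.44, -0.01 m is -0.2.

```bash
python3 nudge.py '{"moves":[[0,0,-0.2,0,0],[0,0,0,0,0],[0.44,0,0,0,0],[0,0,0.12,0,0],[0,0,0.08,0,0],[-0.11,0,0,0,0],[-0.11,0,0,0,0],[-0.11,0,0,0,0],[-0.11,0,0,0,0],[0,0,0,0,0]]}'; python3 nudge.py '{"moves":[[0,0,-0.2,0,0],[0,0,0,0,0],[0.44,0,0,0,0],[0,0,0,0,0]]}'; python3 look.py; python3 - <<'E'
from h import *;from cell import arm
d=arm.get_image("side");cv2.imwrite("pics/s3.png",cv2.resize(d["image"][240:285,290:350],None,fx=10,fy=10,interpolation=cv2.INTER_CUBIC))
E
```

```text
clock: 9.1
position: [0.4545, 0.34, 0.0728]
ee_rot: [2.869, 1.277, -0.002]
force: [-0.8, -0.7, 4.4]
width: 0.001
gripper_force: 2.4
clock: 9.5
position: [0.4716, 0.359, 0.0829]
ee_rot: [-2.869, -1.277, -0.003]
force: [0.3, -0.0, -0.4]
width: 0.003
gripper_force: 0.0
t 9.5 jig [ 0.0129 -0.0462] z 0.0829 F [ 0.3 -0.  -0.4] yaw 0.837 toolz [ 0.001  0.002 -1.   ] w 0.003
red [315.12 258.25] 8 jig [0.0156 0.0401]
green [320. 267.] 25 jig [0.0182 0.0624]
```

View pics/s3.png

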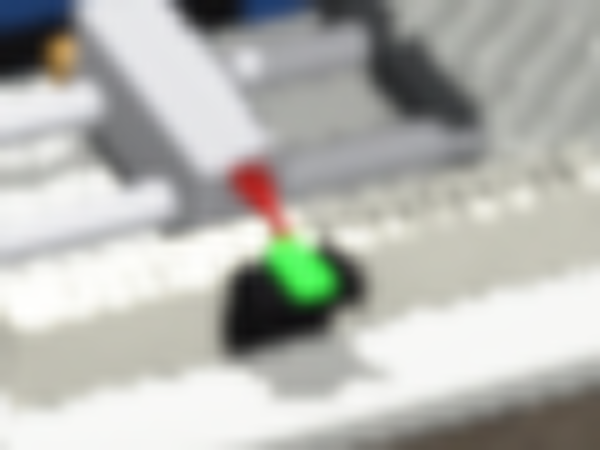

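The pointer's tip at crop (283,237) already meets the green band at (285–335, 240–300), nearly in line with its middle. I'll measure the remainder at sub-pixel level.

```bash
cat >fine.py <<'E'
from h import *;from cell import arm
O=np.array([.4286,.3803]);a=.838;J=np.array([[np.cos(a),np.sin(a)],[-np.sin(a),np.cos(a)]])
def f(d,im,tag):
    i=im.astype(float);b,g,r=i[...,0],i[...,1],i[...,2];Y,X=np.mgrid[:384,:512]
    R=(X>285)&(X<350)&(Y>235)&(Y<290)
    for k,w in(("red",r-np.maximum(b,g)),("green",g-np.maximum(b,r))):
        w=np.where(R&(w>40),w,0);ys=np.array([J@(ray(d,(x,y),.034)[:2]-O) for y,x in zip(*np.nonzero(w))]);ww=w[w>0]
        m=(ys*ww[:,None]).sum(0)/ww.sum();print(tag,k,len(ww),(m*1000).round(1))
        for lo in range(30,75,6):
            s=(ys[:,1]*1000>=lo)&(ys[:,1]*1000<lo+6)
            if ww[s].sum()>100:print("   y",lo,"x",((ys[s,0]*ww[s]).sum()/ww[s].sum()*1000).round(1),ww[s].sum())
d=arm.get_image("side");f(d,cv2.imread("pics/side0.png"),"start");f(d,d["image"],"now")
E
python3 fine.py
```

```text
start red 31 [-7.5 41. ]
   y 30 x -9.0 332.0
   y 36 x -7.7 1305.0
   y 42 x -7.1 794.0
   y 48 x -6.2 221.0
start green 36 [18.3 61.8]
   y 54 x 18.5 1304.0
   y 60 x 18.0 1922.0
   y 66 x 19.0 627.0
now red 25 [15.7 40.6]
   y 30 x 14.0 252.0
   y 36 x 15.9 1311.0
   y 42 x 15.8 697.0
   y 48 x 16.4 122.0
now green 37 [18.4 61.5]
   y 54 x 18.6 1501.0
   y 60 x 18.0 1943.0
   y 66 x 19.0 649.0
```

In the tool's units: -0.01 m is -0.2, 0.006 m is 0.12.

```bash
python3 nudge.py '{"moves":[[-0.2,0,0,0,0],[0,0,0,0,0],[0,0,0.12,0,0],[0,0,0.08,0,0],[0,0,0,0,0],[-0.064,0,0,0,0],[-0.066,0,0,0,0],[0,0,0,0,0],[0,0,0,0,0]]}';python3 -c "
from h import *;from cell import arm
where(arm)"; python3 nudge.py '{"moves":[[0,0,-0.2,0,0],[0,0,-0.2,0,0],[0,0,0,0,0],[0,0,0,0,0]]}'; python3 fine.py; python3 - <<'E'
from h import *;from cell import arm
d=arm.get_image("side");cv2.imwrite("pics/s4.png",cv2.resize(d["image"][240:285,290:350],None,fx=10,fy=10,interpolation=cv2.INTER_CUBIC))
E
```

```text
clock: 10.55
position: [0.4591, 0.3449, 0.0729]
ee_rot: [2.87, 1.277, 0.0]
force: [0.8, -0.8, 4.6]
width: 0.007
gripper_force: 2.4
t 10.55 jig [-0.0059 -0.0464] z 0.0729 F [ 0.8 -0.8  4.6] yaw 0.838 toolz [ 0. -0. -1.] w 0.007
clock: 10.95
position: [0.4591, 0.3452, 0.093]
ee_rot: [-2.87, -1.278, -0.001]
force: [-1.3, -0.6, 0.2]
width: 0.01
gripper_force: 0.0
start red 31 [-7.5 41. ]
   y 30 x -9.0 332.0
   y 36 x -7.7 1305.0
   y 42 x -7.1 794.0
   y 48 x -6.2 221.0
start green 36 [18.3 61.8]
   y 54 x 18.5 1304.0
   y 60 x 18.0 1922.0
   y 66 x 19.0 627.0
now red 29 [17.3 40.3]
   y 30 x 16.3 339.0
   y 36 x 17.1 1520.0
   y 42 x 18.2 630.0
   y 48 x 18.5 189.0
now green 37 [18.4 61.6]
   y 54 x 18.6 1454.0
   y 60 x 18.0 1944.0
   y 66 x 19.0 647.0
```

View pics/s4.png

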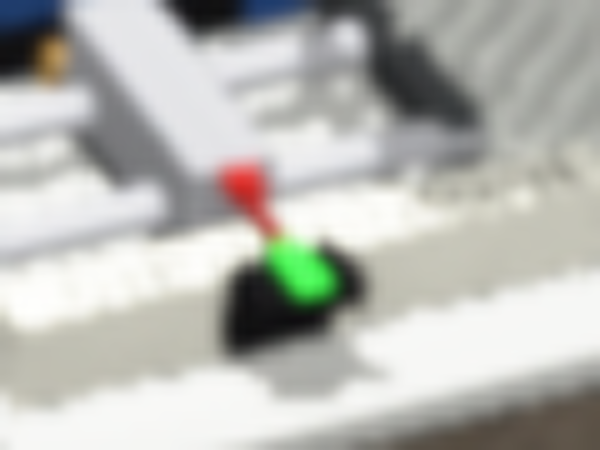

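The needle now points into the middle of the green band (measured about 18.5 mm against 18.4 mm). I'll raise the hand, back off so the top camera can see the jig, and confirm.

In the tool's units: -0.04 m is -0.8, -0.032 m is -0.64.

```bash
python3 nudge.py '{"moves":[[0,0,-0.8,0,0],[0,0,-0.8,0,0],[0,0,-0.8,0,0],[0,0,-0.6,0,0],[-0.64,0.42,0,0,0],[-0.64,0.42,0,0,0],[-0.64,0.42,0,0,0],[-0.64,0.42,0,0,0],[-0.64,0.42,0,0,0],[-0.64,0.42,0,0,0]]}'; python3 nudge.py '{"moves":[[-0.64,0.42,0,0,0],[-0.64,0.42,0,0,0],[-0.64,0.42,0,0,0],[-0.64,0.42,0,0,0],[-0.64,0.42,0,0,0],[-0.64,0.42,0,0,0],[0,0,0,0,0],[0,0,0,0,0]]}'; python3 fine.py|grep now; python3 - <<'E'
from h import *;from cell import arm
d=arm.get_image("top");cv2.imwrite("pics/t5.png",cv2.resize(d["image"][205:275,195:275],None,fx=8,fy=8,interpolation=cv2.INTER_CUBIC))
O=np.array([.4286,.3803]);a=.838;J=np.array([[np.cos(a),np.sin(a)],[-np.sin(a),np.cos(a)]])
for t,im in(("start",cv2.imread("pics/top0.png")),("now",d["image"])):
    i=im.astype(float);b,g,r=i[...,0],i[...,1],i[...,2];Y,X=np.mgrid[:384,:512]
    for k,w in(("red",r-np.maximum(b,g)),("green",g-np.maximum(b,r))):
        w=np.where((X>205)&(X<245)&(Y>235)&(Y<262)&(w>40),w,0);s=w.sum();c=((X*w).sum()/s,(Y*w).sum()/s);print(t,k,np.round(c,2),(J@(ray(d,c,.034)[:2]-O)*1000).round(1))
E
```

```text
clock: 12.05
position: [0.4235, 0.1165, 0.2424]
ee_rot: [2.87, 1.278, -0.001]
force: [0.3, -0.7, 0.4]
width: 0.001
gripper_force: 0.0
clock: 12.85
position: [0.389, -0.1093, 0.2425]
ee_rot: [-2.871, -1.274, 0.001]
force: [0.5, 1.8, -0.3]
width: 0.007
gripper_force: 0.0
now red 29 [17.3 40.3]
now green 37 [18.4 61.5]
start red [230.34 252.22] [-6.1 43.3]
start green [217.87 250.81] [18.5 61.4]
now red [222.46 245.63] [18.8 44.7]
now green [217.87 250.81] [18.5 61.4]
```

View pics/t5.png

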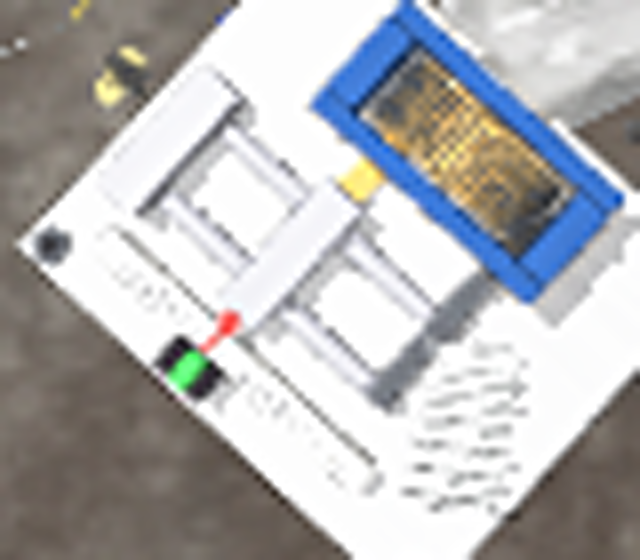

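Both views agree: the pointer (crop (225,325)) lines up with the middle of the green band (crop (188,370)), at 18.8 mm against 18.5 mm. The heat sink hasn't moved, so I'm handing in.

```bash
python3 -c "
from cell import arm
print(arm.sign_off())"
```

```text
the job is handed in; nothing more can be done
None
```

I rolled the jaw to the gauge mark by the wheel alone: the pointer is about 0.3 mm from the middle of the green band, the hand is clear, and the job was handed in at about 13 s; no verdict was shown.

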